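Second interlocking layer of cuvette cartons on the carrying tray

TASK

Build the second layer of the carton stack on the tray with the three light-blue cartons, interlocked with the first layer: the same pattern turned end for end, so that its single crosswise carton lies at the end opposite to the crosswise carton below. Push the cartons together so that the layer is closed and its sides and ends are flush with the layer below to within about 5 mm. Keep the cartons upright, leave the first layer in its place and do not shove or knock over anything else on the bench.

Things in the scene. Friction and masses are not known exactly. Their poses are not given: they have to be found in the camera images.
- tray: grey tray fixed to the bench at any heading, 204 x 140 mm, rim to 20 mm above the bench; origin: centre of its underside, x along its length, z up. Its three brown cartons make a block 192 (x) by 128 mm (y) centred on it, top 46 mm above the bench: crosswise carton at the +x end (x 64, length along tray y), lengthwise ones at x -32, y +32 and -32 mm
- low_cross_c (a point): first layer, the crosswise carton: brown cardboard with two green bands and paper tape along the top, loose in the tray with 2 mm play to the rim; 128 mm long (its own x), 64 mm wide (y), 40 mm high, about 0.25 kg; point at its centre, half-way up (20 mm above its underside), z up; a half turn makes no difference
- low_left_c (a point): first layer, the lengthwise carton on the tray's +y side: brown cardboard with two green bands and paper tape along the top, loose in the tray with 2 mm play to the rim; 128 mm long (its own x), 64 mm wide (y), 40 mm high, about 0.25 kg; point at its centre, half-way up (20 mm above its underside), z up; a half turn makes no difference
- low_right_c (a point): first layer, the lengthwise carton on the tray's -y side: brown cardboard with two green bands and paper tape along the top, loose in the tray with 2 mm play to the rim; 128 mm long (its own x), 64 mm wide (y), 40 mm high, about 0.25 kg; point at its centre, half-way up (20 mm above its underside), z up; a half turn makes no difference
- carton_1_c (a point): one of three like light-blue cartons with two green bands and paper tape along the top, standing flat on the bench, to be used for the second layer; cardboard slides on cardboard under a light push; 128 mm long (its own x), 64 mm wide (y), 40 mm high, about 0.25 kg; point at its centre, half-way up (20 mm above its underside), z up; a half turn makes no difference
- carton_2_c (a point): one of three like light-blue cartons with two green bands and paper tape along the top, standing flat on the bench, to be used for the second layer; cardboard slides on cardboard under a light push; 128 mm long (its own x), 64 mm wide (y), 40 mm high, about 0.25 kg; point at its centre, half-way up (20 mm above its underside), z up; a half turn makes no difference
- carton_3_c (a point): one of three like light-blue cartons with two green bands and paper tape along the top, standing flat on the bench, to be used for the second layer; cardboard slides on cardboard under a light push; 128 mm long (its own x), 64 mm wide (y), 40 mm high, about 0.25 kg; point at its centre, half-way up (20 mm above its underside), z up; a half turn makes no difference
- rack: yellow tube rack with capped tubes, 125 x 58 mm, 69 mm high, its length along its x; loose, among the light-blue cartons; a bystander; origin at the centre of its underside
- reagent: amber reagent bottle, 48 mm across, 115 mm high, standing loose among the light-blue cartons; a bystander; origin at the centre of its underside
- beaker: glass beaker, 68 mm across, 85 mm high, loose; a bystander; origin at the centre of its underside
- jar: white jar, 60 mm across, 75 mm high, loose; a bystander; origin at the centre of its underside
- can: small metal can, 40 mm across, 50 mm high, loose; a bystander; origin at the centre of its underside
- wash: white wash bottle with a red cap, 64 mm across, 130 mm high, loose; a bystander; origin at the centre of its underside
- tipbox: orange box with a clear lid, 122 x 87 mm, 67 mm high, fixed to the bench; a bystander; origin at the centre of its underside
Not all that is in view belongs to the job. What is shaped like the part that bears low_left_c but pink or purple is not meant.

How it is judged:
At the end, for the whole second after the job is handed in: Blue cartons at rest on layer one: one crosswise at tray x -64 mm, y 0; two lengthwise at x 32, y +32 and -32; each within 7 mm in x and y, 4 mm in height, 0.09 rad. First layer within 5 mm of its place (4 mm height, 0.09 rad). Loose bystanders within 25 mm and 0.3 rad of upright (((x of carton_1_c in the frame of tray between -0.071 and -0.057 m and y of carton_1_c in the frame of tray between -0.007 and 0.007 m and z of carton_1_c in the frame of tray between 0.062 and 0.07 m and angle between the x axis of carton_1_c and the y axis of tray, either way round below 0.09 rad) or (x of carton_2_c in the frame of tray between -0.071 and -0.057 m and y of carton_2_c in the frame of tray between -0.007 and 0.007 m and z of carton_2_c in the frame of tray between 0.062 and 0.07 m and angle between the x axis of carton_2_c and the y axis of tray, either way round below 0.09 rad) or (x of carton_3_c in the frame of tray between -0.071 and -0.057 m and y of carton_3_c in the frame of tray between -0.007 and 0.007 m and z of carton_3_c in the frame of tray between 0.062 and 0.07 m and angle between the x axis of carton_3_c and the y axis of tray, either way round below 0.09 rad)) and ((x of carton_1_c in the frame of tray between 0.025 and 0.039 m and y of carton_1_c in the frame of tray between 0.025 and 0.039 m and z of carton_1_c in the frame of tray between 0.062 and 0.07 m and angle between the x axis of carton_1_c and the x axis of tray, either way round below 0.09 rad) or (x of carton_2_c in the frame of tray between 0.025 and 0.039 m and y of carton_2_c in the frame of tray between 0.025 and 0.039 m and z of carton_2_c in the frame of tray between 0.062 and 0.07 m and angle between the x axis of carton_2_c and the x axis of tray, either way round below 0.09 rad) or (x of carton_3_c in the frame of tray between 0.025 and 0.039 m and y of carton_3_c in the frame of tray between 0.025 and 0.039 m and z of carton_3_c in the frame of tray between 0.062 and 0.07 m and angle between the x axis of carton_3_c and the x axis of tray, either way round below 0.09 rad)) and ((x of carton_1_c in the frame of tray between 0.025 and 0.039 m and y of carton_1_c in the frame of tray between -0.039 and -0.025 m and z of carton_1_c in the frame of tray between 0.062 and 0.07 m and angle between the x axis of carton_1_c and the x axis of tray, either way round below 0.09 rad) or (x of carton_2_c in the frame of tray between 0.025 and 0.039 m and y of carton_2_c in the frame of tray between -0.039 and -0.025 m and z of carton_2_c in the frame of tray between 0.062 and 0.07 m and angle between the x axis of carton_2_c and the x axis of tray, either way round below 0.09 rad) or (x of carton_3_c in the frame of tray between 0.025 and 0.039 m and y of carton_3_c in the frame of tray between -0.039 and -0.025 m and z of carton_3_c in the frame of tray between 0.062 and 0.07 m and angle between the x axis of carton_3_c and the x axis of tray, either way round below 0.09 rad)) and x of low_cross_c in the frame of tray between 0.059 and 0.069 m and y of low_cross_c in the frame of tray between -0.005 and 0.005 m and z of low_cross_c in the frame of tray between 0.022 and 0.03 m and angle between the x axis of low_cross_c and the y axis of tray, either way round below 0.09 rad and x of low_left_c in the frame of tray between -0.037 and -0.027 m and y of low_left_c in the frame of tray between 0.027 and 0.037 m and z of low_left_c in the frame of tray between 0.022 and 0.03 m and angle between the x axis of each of low_left_c, low_right_c and the x axis of tray, either way round below 0.09 rad and x of low_right_c in the frame of tray between -0.037 and -0.027 m and y of low_right_c in the frame of tray between -0.037 and -0.027 m and z of low_right_c in the frame of tray between 0.022 and 0.03 m and linear speed of each of carton_1, carton_2, carton_3, low_cross, low_left, low_right below 0.02 m/s and distance of each of rack, reagent, beaker, jar, can, wash from where it was at the start of the episode below 0.025 m and angle between each of rack, reagent, beaker, jar, can, wash's own z axis and vertical below 0.3 rad); the robot touches nothing.
It fails at once if a light-blue carton is tipped over (angle between any of carton_1_c, carton_2_c, carton_3_c's own z axis and vertical above 0.6 rad).
It fails at once if a bystander is knocked over or shoved away (distance of any of rack, reagent, beaker, jar, can, wash from where it was at the start of the episode above 0.025 m or angle between any of rack, reagent, beaker, jar, can, wash's own z axis and vertical above 0.3 rad).
It also fails if it takes over 72 s, if anything falls off the work surface, if the arm or the gripper's body presses on something with over 40 N, if the wrist force passes 120 N, or if a joint passes its speed limit or range.

ROBOT

A 7-joint arm with a two-finger parallel gripper is mounted at the origin on the work surface. World frame = base frame: x ahead of the robot, y to its left, z up, the work surface at z = 0. Lengths are in m, angles in rad, forces in N, time in s.
With the tool pointing down it reaches from about 0.35 to 0.9 m from the base axis. Payload 8.1 kg.
Tool frame: the origin (TCP) lies at the centre of the arm's flange, where the gripper is bolted on; the fingertips stand 178 mm ahead of it and the grasp point (between the pads) lies 159 mm ahead of it; z points along the fingers, y is the line along which they close (so a half turn about z gives the same grasp; the last joint's range is limited). The gripper opens to 92 mm and grips with 3 to 60 N. Pads are 19 mm wide; open, the fingers measure 130 mm over their backs; the gripper's body (75 mm by 190 mm) begins 47 mm behind the grasp point.
Start: joints at [-1.395, 0.434, 0.025, 1.573, -0.012, 1.134, -0.075], TCP at [0.172, 0.601, 0.405] pointing down, gripper open.
Joint ranges: [-2.62, 2.62], [-0.44, 2.09], [-1.27, 1.32], [0.08, 2.57], [-1.32, 4.46], [0.12, 2], [-2.74, 2.74]. Speed limits (rad/s): [2.22, 2.22, 3.01, 3.01, 3.14, 3.14, 3.14].

INTERFACE

Orientations are given as a rotation vector (axis times angle).
In Python, from cell import arm gives the robot as it stands. The module is installed in compiled form; this text tells all that it offers.
- The arm moves only by the shell command python3 -m inch 'ROWS' [FORCE]. ROWS is text: rows parted by semicolons, each of 5 numbers parted by spaces: the shift along the tool's x, y, z in m, then the turn about the tool's z in rad, then the finger opening in m, from 0 to 0.0918. In form: x y z roll fingers; .... A call has 1 to 5 rows; each row is the pose to reach, as a shift and turn from the pose commanded when the call began, along the tool's axes at that moment; what a row does not reach only later rows make up. A row lasts 1/10 s, in which the tool goes at most 50 mm and 8.59 degrees, less where a joint would pass 70% of its speed; a pose out of reach is approached as far as the arm can. A call with a gripper value outside its range is refused whole. The fingers move at their own pace and stop on an object; FORCE is the grip in N (left out, the last holds). Time passes only in rows, so rows that repeat a pose let the fingers close. It gives the time, the measured TCP pose, the force, the opening and the grip force at its end, in the units of the state.
- arm.observe(): the state, without advancing time (a new reading comes with each control period).
- arm.get_image(name): name is "scene" or "top" or "wrist"; returns the picture (384x512x3 uint8, red, green, blue); there is no depth.
- arm.get_calibration(name): a dict with "intrinsics" (3x3 intrinsics, pixels), "pose" (4x4, takes a point from camera to world coordinates). Camera axes: x right, y up, looking along -z (the intrinsics and any distortion apply to the point x, -y, -z); pixel columns grow to the right and rows downward; lengths in m; the calibration is good to about 2 mm. A picture is of the moment at which its call begins: read the wrist's pose just before it. get_calibration takes no time and is no camera call; for the wrist camera it gives the pose at the moment of the call.
- arm.sign_off(): hands the job in; it is judged then, once.
Trained networks look in the newest picture that a camera, given by its name, has taken for a name from the list of things; names that differ only in an ending like _2 or _b are one class to them, and where a whole thing is asked for, a point or a joint stands for the part that bears it (a point fixed in the world has none). Each returns a list of dicts, best first, with "conf" (0 to 1); they miss things now and then, are a little off and sometimes report something else, mostly with a low value. They report only what shows in the picture. A call takes as long as a camera call. They do not tell look-alikes from the thing itself.
- arm.look_for(camera, query): "point" ([row, column] in pixels, amid what is visible of it).
- arm.silhouettes(camera, query): "region" (384x512 bool, what is visible of it) and "point" ([row, column] in pixels, amid what is visible of it).
- arm.place_of(camera, query): "point" ([row, column] in pixels: a listed point, or the origin of a listed thing).
The state is a dict: "clock": time; "joints": joint angles; "dq": joint speeds; "joint_efforts": joint torques, N m; "position": TCP position; "ee_rot": TCP orientation; "force": force on the tool from outside, world axes, zero at the start; "ft_torque": the same for the moment, N m; "width": opening from 0.0 (shut) to 1.0 (fully open); "gripper_force": force on a finger pad.
Only numpy, scipy, OpenCV 4.12 (cv2) and the standard library are available. Lean on these libraries where they do the work, as an engineer would, in place of code of your own. Each camera call takes 0.05 s, during which the arm holds its last target. There are 200 camera calls.

## Working session

There is one attempt and no reset: what is moved stays moved. The work goes in short steps, Python scripts to look and compute and a shell command to move; the robot and the scene stay as the last step left them, time stands still between calls to the robot, and variables do not carry over. Pictures are saved under pics/ and viewed, at most 14 in all, crops included, and the job is handed in when it is done.

```bash
mkdir -p pics; cat > h.py <<'E'
import numpy as np, cv2
from cell import arm
from scipy.spatial.transform import Rotation as R
def save(name,fn):
    im=arm.get_image(name); cv2.imwrite('pics/'+fn,im[:,:,::-1]); return im
def ray(cam,uv,z,cal=None):
    c=cal or arm.get_calibration(cam); K=np.array(c['intrinsics']);P=np.array(c['pose'])
    uv=np.atleast_2d(np.array(uv,float)) # col,row
    d=np.c_[uv,np.ones(len(uv))]@np.linalg.inv(K).T
    d=d*[1,-1,-1]@P[:3,:3].T; o=P[:3,3]
    return o+d*((z-o[2])/d[:,2])[:,None]
def proj(cam,X,cal=None):
    c=cal or arm.get_calibration(cam); K=np.array(c['intrinsics']);P=np.array(c['pose'])
    p=(np.atleast_2d(X)-P[:3,3])@P[:3,:3]*[1,-1,-1]; q=p@K.T
    return q[:,:2]/q[:,2:]
E
python3 - <<'E'
from h import *
np.set_printoptions(precision=4,suppress=True)
a=save('top','t0.png'); b=save('scene','s0.png')
cv2.imwrite('pics/both.png',cv2.resize(np.hstack([a,b]),(800,300))[:,:,::-1])
for n in['top','scene']:
    print(n,arm.get_calibration(n)); 
arm.get_image('top')
for q in ['tray','carton_1_c','low_left_c','rack','reagent','beaker','jar','can','wash','tipbox']:
    print(q,[(round(d['conf'],2),np.round(d['point']).tolist(),) for d in arm.place_of('top',q)])
print(arm.observe())
E
```

```text
top {'intrinsics': array([[408.6191,   0.    , 251.3609],
       [  0.    , 408.6191, 198.3035],
       [  0.    ,   0.    ,   1.    ]]), 'pose': array([[-0.0115,  0.9771, -0.2125,  0.2198],
       [-0.9999, -0.011 ,  0.0035,  0.1692],
       [ 0.0011,  0.2125,  0.9772,  1.5989],
       [ 0.    ,  0.    ,  0.    ,  1.    ]])}
scene {'intrinsics': array([[462.1572,   0.    , 258.4959],
       [  0.    , 462.1572, 191.6142],
       [  0.    ,   0.    ,   1.    ]]), 'pose': array([[ 0.8528, -0.3156,  0.4161,  1.2732],
       [ 0.5219,  0.5401, -0.6602, -0.9329],
       [-0.0164,  0.7802,  0.6253,  1.0915],
       [ 0.    ,  0.    ,  0.    ,  1.    ]])}
tray []
carton_1_c [(0.67, [204.0, 351.0]), (0.59, [185.0, 378.0]), (0.25, [150.0, 295.0])]
low_left_c [(0.86, [201.0, 236.0]), (0.82, [245.0, 118.0]), (0.59, [260.0, 229.0])]
rack [(0.72, [234.0, 330.0]), (0.34, [246.0, 297.0])]
reagent [(0.55, [207.0, 354.0])]
beaker [(0.57, [148.0, 294.0])]
jar [(0.55, [154.0, 352.0]), (0.44, [243.0, 299.0])]
can [(0.55, [241.0, 297.0])]
wash []
tipbox [(0.96, [188.0, 173.0]), (0.5, [244.0, 295.0])]
{'clock': 0.65, 'joints': array([-1.3946,  0.4345,  0.025 ,  1.5732, -0.0116,  1.134 , -0.0751]), 'dq': array([-0.0001, -0.0009, -0.0005,  0.0006, -0.0005, -0.0011,  0.0003]), 'joint_efforts': array([ -0.0016, -66.7421,   0.9825, -31.4725,  -0.0609,   0.0329,
         0.    ]), 'position': array([0.172 , 0.6009, 0.4047]), 'ee_rot': array([0.4366, 3.1111, 0.    ]), 'force': array([-0.4405, -0.081 ,  0.3383]), 'ft_torque': array([ 0.0237,  0.0322, -0.0027]), 'gripper_force': 0.0, 'width': 1.001502146961498}
```

View pics/t0.png

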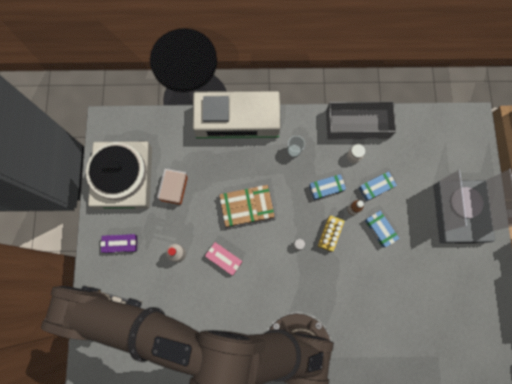

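View pics/s0.png

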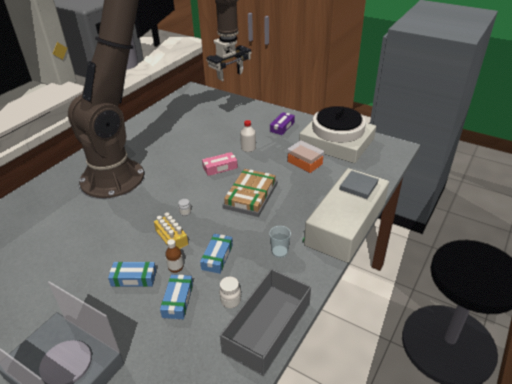

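The tray with the brown block is at (247,206) in the top view. The blue cartons are at about (327,187), (378,186) and (381,229). Pink (223,259) and purple (118,244) have the same shape but the wrong colour, so they are not meant. I'll enlarge a crop to confirm and measure.

```bash
python3 - <<'E'
from h import *
np.set_printoptions(precision=4,suppress=True)
a=cv2.imread('pics/t0.png')
cv2.imwrite('pics/crop.png',cv2.resize(a[130:270,205:405],(800,560),interpolation=cv2.INTER_CUBIC))
hsv=cv2.cvtColor(a,cv2.COLOR_BGR2HSV)
m=cv2.inRange(hsv,(95,90,60),(115,255,255)); m=cv2.morphologyEx(m,cv2.MORPH_CLOSE,np.ones((7,7)))
cs,_=cv2.findContours(m,0,1)
for c in cs:
    if cv2.contourArea(c)<200: continue
    box=cv2.boxPoints(cv2.minAreaRect(c)); X=ray('top',box,0.038)[:,:2]
    e=[X[1]-X[0],X[2]-X[1]]; l=max(e,key=np.linalg.norm)
    print('blue',X.mean(0),[np.linalg.norm(v) for v in e],np.degrees(np.arctan2(l[1],l[0]))%180)
print('wrist', arm.get_calibration('wrist'))
for n,p,z in [('rack',(331,234),.05),('reag',(357,206),.1),('beak',(295,148),.05),('jar',(357,152),.07),('can',(299,244),.05),('wash',(175,253),.12)]: print(n,ray('top',[p],z)[0])
E
```

```text
blue [ 0.4341 -0.3349] [np.float64(0.06616951866168674), np.float64(0.11888558279790827)] 30.597095486375594
blue [ 0.6028 -0.1335] [np.float64(0.12659020532800783), np.float64(0.06227574723130614)] 106.39733564149991
wrist {'intrinsics': array([[280.0631,   0.    , 258.9115],
       [  0.    , 280.0631, 190.2437],
       [  0.    ,   0.    ,   1.    ]]), 'pose': array([[ 0.2756, -0.9311, -0.2389,  0.1083],
       [ 0.9613,  0.2668,  0.0692,  0.6193],
       [-0.0007, -0.2487,  0.9686,  0.3838],
       [ 0.    ,  0.    ,  0.    ,  1.    ]])}
rack [ 0.4141 -0.138   0.05  ]
reag [ 0.5118 -0.2309  0.1   ]
beak [ 0.7598 -0.0126  0.05  ]
jar [ 0.7336 -0.2532  0.07  ]
can [ 0.3774 -0.0147  0.05  ]
wash [0.343 0.441 0.12 ]
```

View pics/crop.png

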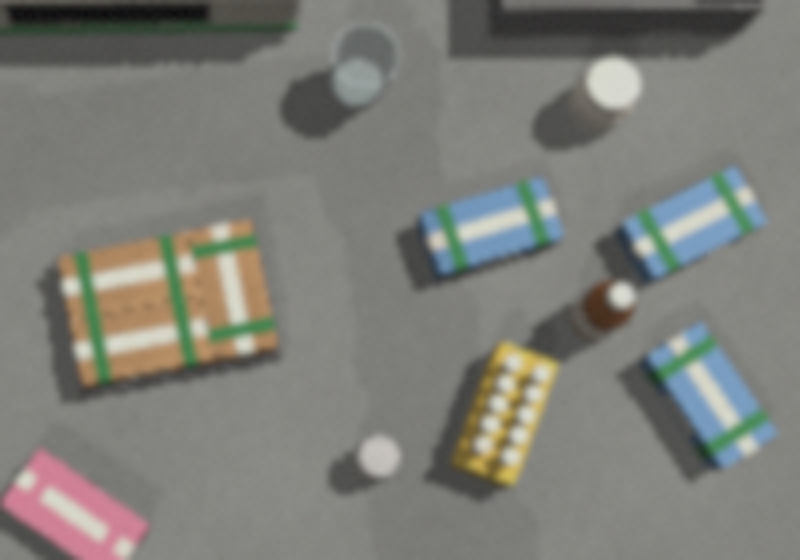

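The crop confirms it: the three blue cartons are at crop (490,225), (692,222) and (710,395). The brown crosswise carton is at the right end of the block, so tray +x points right, roughly world −y. Next I'll move the wrist camera over the tray.

```bash
python3 -m inch '-.036 -.025 0 0 .09;-.072 -.05 0 0 .09;-.108 -.074 0 0 .09;-.144 -.098 0 0 .09;-.18 -.122 0 0 .09'; python3 -m inch '-.036 -.025 0 0 .09;-.072 -.05 0 0 .09;-.108 -.074 0 0 .09;-.144 -.098 0 0 .09;-.18 -.122 0 0 .09';python3 -m inch '-.036 -.025 0 0 .09;-.072 -.05 0 0 .09;-.092 -.063 0 0 .09;-.092 -.063 0 0 .09;-.092 -.063 0 0 .09'
python3 - <<'E'
from h import *
np.set_printoptions(precision=4,suppress=True)
print(arm.observe()); a=save('wrist','w1.png'); print(arm.get_calibration('wrist')['pose'])
for q in ['low_left_c','low_cross_c','carton_1_c']:
  for d in arm.place_of('wrist',q): 
    r,c=d['point']; print(q,round(d['conf'],2),[round(c),round(r)],ray('wrist',[[c,r]],.026)[0])
E
```

```text
clock: 1.15
position: [0.3124, 0.4325, 0.4049]
ee_rot: [0.437, 3.111, 0.001]
force: [1.4, -0.0, -0.6]
width: 0.983
gripper_force: 0.0
clock: 1.65
position: [0.4518, 0.2657, 0.4051]
ee_rot: [0.436, 3.111, 0.001]
force: [-0.1, 0.4, -1.3]
width: 0.981
gripper_force: 0.0
clock: 2.15
position: [0.5221, 0.1811, 0.4047]
ee_rot: [-0.438, -3.111, -0.0]
force: [0.6, 1.8, 0.1]
width: 0.978
gripper_force: 0.0
{'clock': 2.15, 'joints': array([-0.6099,  0.3168,  0.2352,  1.7663, -0.0833,  1.0682,  0.945 ]), 'dq': array([-0.0251, -0.0041, -0.0246,  0.0089, -0.002 ,  0.0005, -0.0024]), 'joint_efforts': array([  2.1136, -55.1285,   4.3441, -30.5129,   0.2436,   0.0457,
         0.1384]), 'position': array([0.5221, 0.1811, 0.4047]), 'ee_rot': array([-0.4383, -3.1106, -0.0003]), 'force': array([0.5861, 1.7772, 0.0625]), 'ft_torque': array([0.0355, 0.0513, 0.0051]), 'gripper_force': 0.0, 'width': 0.9775546253072941}
[[ 0.2749 -0.9314 -0.2385  0.4579]
 [ 0.9615  0.2662  0.0685  0.2005]
 [-0.0003 -0.2482  0.9687  0.3837]
 [ 0.      0.      0.      1.    ]]
low_left_c 0.94 [296, 191] [0.56  0.222 0.026]
low_left_c 0.71 [14, 163] [ 0.4247 -0.1172  0.026 ]
low_cross_c 0.76 [220, 200] [0.5444 0.1225 0.026 ]
```

View pics/w1.png

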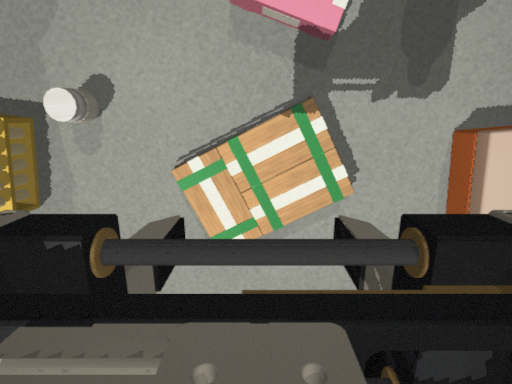

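The wrist view shows the block at (176–352, 98–240), with the crosswise carton at its lower left. The gripper hides the bottom of the picture, so I'll shift the camera over the block to see all of it.

```bash
python3 -m inch '-.04 0 0 0 .09;-.08 0 0 0 .09;-.08 0 0 0 .09;-.08 0 0 0 .09'
cat >> h.py <<'E'
def fit(a,lo,hi,z,near=None,cam='wrist',k=9,minarea=300):
    """rects (centre, long, short, heading of long side deg) of colour blobs, on plane z"""
    hsv=cv2.cvtColor(a,cv2.COLOR_RGB2HSV); m=cv2.inRange(hsv,lo,hi)
    m=cv2.morphologyEx(cv2.morphologyEx(m,cv2.MORPH_OPEN,np.ones((2,2))),cv2.MORPH_CLOSE,np.ones((k,k)))
    out=[]
    for c in cv2.findContours(m,0,cv2.CHAIN_APPROX_NONE)[0]:
        if cv2.contourArea(c)<minarea: continue
        X=ray(cam,c[:,0,:],z)[:,:2]
        b=cv2.boxPoints(cv2.minAreaRect((X*1000).astype(np.float32)))/1000
        e=sorted([b[1]-b[0],b[2]-b[1]],key=np.linalg.norm)
        out.append((b.mean(0),np.linalg.norm(e[1]),np.linalg.norm(e[0]),np.degrees(np.arctan2(e[1][1],e[1][0]))%180))
    return out
E
python3 - <<'E'
from h import *
np.set_printoptions(precision=4,suppress=True)
print(arm.observe()['position']); a=save('wrist','w2.png')
for r in fit(a,(8,80,60),(20,255,255),.046): print('brown',r)
hsv=cv2.cvtColor(a,cv2.COLOR_RGB2HSV)
for q in ['low_left_c','low_cross_c']:
  for d in arm.place_of('wrist',q): 
    r,c=d['point']; print(q,round(d['conf'],2),[round(c),round(r)],ray('wrist',[[c,r]],.026)[0],hsv[int(r),int(c)])
E
```

```text
clock: 2.75
position: [0.599, 0.1597, 0.4042]
ee_rot: [-0.436, -3.11, 0.001]
force: [-1.5, 0.0, 0.1]
width: 0.98
gripper_force: 0.0
[0.599  0.1597 0.4042]
brown (array([0.7981, 0.2715], dtype=float32), np.float32(0.36759675), np.float32(0.01088291), np.float32(74.099434))
brown (array([0.7579, 0.3314], dtype=float32), np.float32(0.07469784), np.float32(0.03173902), np.float32(176.4767))
brown (array([ 0.6447, -0.0666], dtype=float32), np.float32(0.07505982), np.float32(0.03335495), np.float32(151.63638))
brown (array([0.5787, 0.2261], dtype=float32), np.float32(0.06819), np.float32(0.023067322), np.float32(100.690025))
brown (array([0.5489, 0.1027], dtype=float32), np.float32(0.06927035), np.float32(0.023079416), np.float32(10.65207))
brown (array([0.5402, 0.1489], dtype=float32), np.float32(0.12767363), np.float32(0.037694816), np.float32(10.7568245))
brown (array([0.5272, 0.2164], dtype=float32), np.float32(0.06829737), np.float32(0.047323287), np.float32(100.74898))
brown (array([0.6016, 0.4253], dtype=float32), np.float32(0.11739092), np.float32(0.043467905), np.float32(168.46303))
brown (array([0.5165, 0.272 ], dtype=float32), np.float32(0.047166765), np.float32(0.013893834), np.float32(10.604223))
brown (array([0.4761, 0.2067], dtype=float32), np.float32(0.06817033), np.float32(0.023552785), np.float32(100.583885))
low_left_c 0.64 [296, 126] [0.5556 0.2202 0.026 ] [ 35  12 243]
low_left_c 0.23 [277, 80] [0.4968 0.212  0.026 ] [ 30  14 239]
low_cross_c 0.86 [218, 140] [0.5453 0.1222 0.026 ] [ 28  15 241]
```

View pics/w2.png

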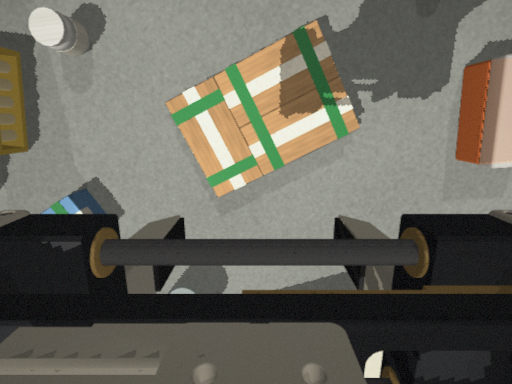

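The whole block shows, with corners near (325,17), (357,128), (217,195) and (167,100). I'll fit one rectangle to all the brown patches. Next I'll move over the cartons, towards world −y.

```bash
cat >> h.py <<'E'
def fitroi(a,lo,hi,z,roi,cam='wrist'):
    "roi c0,r0,c1,r1"
    hsv=cv2.cvtColor(a,cv2.COLOR_RGB2HSV); m=cv2.inRange(hsv,lo,hi); k=np.zeros_like(m); k[roi[1]:roi[3],roi[0]:roi[2]]=1
    m=cv2.morphologyEx(m*k,cv2.MORPH_OPEN,np.ones((3,3)))
    n,l,s,_=cv2.connectedComponentsWithStats(m)
    v,u=np.nonzero(np.isin(l,[i for i in range(1,n) if s[i,4]>60]))
    X=ray(cam,np.c_[u,v],z)[:,:2]
    b=cv2.boxPoints(cv2.minAreaRect((X*1000).astype(np.float32)))/1000
    e=sorted([b[1]-b[0],b[2]-b[1]],key=np.linalg.norm)
    return b.mean(0),np.linalg.norm(e[1]),np.linalg.norm(e[0]),np.degrees(np.arctan2(e[1][1],e[1][0]))%180
E
python3 - <<'E'
from h import *
np.set_printoptions(precision=4,suppress=True)
a=arm.get_image('wrist'); 
for s in (60,80,100): print(fitroi(a,(6,s,40),(22,255,255),.046,(155,5,368,205)))
X=ray('wrist',[[325,17],[357,128],[217,195],[167,100]],.046)[:,:2];print(X,X.mean(0))
print(arm.get_calibration('wrist')['pose'])
E
python3 -m inch '0 -.045 0 0 .09;0 -.09 0 0 .09;0 -.135 0 0 .09;0 -.18 0 0 .09;0 -.225 0 0 .09'
python3 -m inch '0.03 -.04 0 0 .09;0.05 -.08 0 0 .09;0.05 -.12 0 0 .09;0.05 -.12 0 0 .09;0.05 -.12 0 0 .09'
python3 - <<'E'
from h import *
np.set_printoptions(precision=4,suppress=True)
a=save('wrist','w3.png'); print(arm.observe()['position'],arm.observe()['joints'])
for r in fit(a,(95,90,50),(118,255,255),.04,k=15): print('blue',r)
E
```

```text
(array([0.5326, 0.1836], dtype=float32), np.float32(0.1912911), np.float32(0.12783588), np.float32(100.71886))
(array([0.5328, 0.1836], dtype=float32), np.float32(0.19092217), np.float32(0.12743923), np.float32(100.688896))
(array([0.5327, 0.1836], dtype=float32), np.float32(0.1900101), np.float32(0.12655722), np.float32(100.70076))
[[0.452  0.2758]
 [0.5763 0.2868]
 [0.6091 0.1027]
 [0.4854 0.0825]] [0.5307 0.1869]
[[ 0.2739 -0.9317 -0.2386  0.5343]
 [ 0.9618  0.2653  0.0682  0.1786]
 [-0.0002 -0.2482  0.9687  0.384 ]
 [ 0.      0.      0.      1.    ]]
clock: 3.45
position: [0.5357, -0.0579, 0.4052]
ee_rot: [0.434, 3.111, 0.001]
force: [0.6, 0.4, 0.8]
width: 0.983
gripper_force: 0.0
clock: 3.95
position: [0.4554, -0.1587, 0.4052]
ee_rot: [0.438, 3.11, 0.001]
force: [-0.1, 0.9, -0.4]
width: 0.983
gripper_force: 0.0
[ 0.456  -0.1577  0.405 ] [-0.0908  0.2004  0.3746  1.9323 -0.0865  1.0235  1.6147]
blue (array([ 0.5748, -0.2929], dtype=float32), np.float32(0.087621205), np.float32(0.042051867), np.float32(74.04134))
blue (array([ 0.6123, -0.1474], dtype=float32), np.float32(0.11313095), np.float32(0.037194557), np.float32(74.04147))
blue (array([ 0.4345, -0.3296], dtype=float32), np.float32(0.12584534), np.float32(0.07812034), np.float32(30.532454))
```

View pics/w3.png

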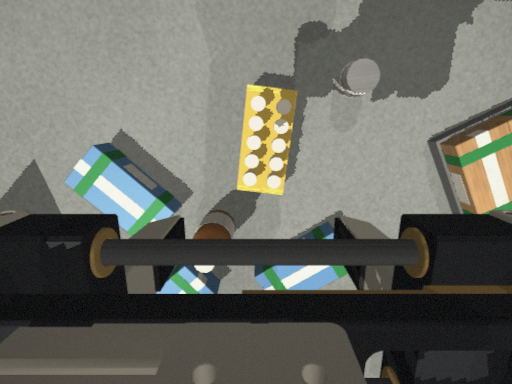

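The block fit is 191 x 128 mm, centred at (0.5327, 0.1836), with tray +x at −79.3°. In this view the gripper hides two of the cartons, near (190,280) and (300,270), so I'll move the camera over them.

```bash
python3 -m inch '-.045 -.018 0 0 .09;-.09 -.036 0 0 .09;-.135 -.054 0 0 .09;-.18 -.072 0 0 .09;-.225 -.09 0 0 .09'
python3 -m inch '-.02 -.006 0 0 .09;-.02 -.006 0 0 .09;-.02 -.006 0 0 .09'
python3 - <<'E'
from h import *
np.set_printoptions(precision=4,suppress=True)
a=save('wrist','w4.png'); print(arm.observe()['position'],arm.observe()['joints'])
for r in fit(a,(95,90,50),(118,255,255),.04,k=15): print('blue',r)
for q,z in [('carton_1_c',.02),('reagent',0),('rack',0),('jar',0),('beaker',0)]:
  for d in arm.place_of('wrist',q):
    r,c=d['point']; print(q,round(d['conf'],2),[round(c),round(r)],ray('wrist',[[c,r]],z)[0])
E
```

```text
clock: 4.5
position: [0.6502, -0.3056, 0.4041]
ee_rot: [-0.431, -3.112, -0.002]
force: [0.8, -1.0, 1.8]
width: 0.982
gripper_force: 0.0
clock: 4.8
position: [0.6659, -0.3166, 0.4035]
ee_rot: [-0.433, -3.11, -0.002]
force: [-0.3, -0.1, 0.7]
width: 0.981
gripper_force: 0.0
[ 0.6654 -0.3165  0.4041] [ 0.1548  0.644   0.3978  1.2715 -0.2465  1.2747  1.8465]
blue (array([ 0.6086, -0.3344], dtype=float32), np.float32(0.12633781), np.float32(0.06274919), np.float32(116.01158))
blue (array([ 0.6085, -0.14  ], dtype=float32), np.float32(0.13504995), np.float32(0.06412826), np.float32(106.078156))
blue (array([ 0.4905, -0.328 ], dtype=float32), np.float32(0.0883662), np.float32(0.050341222), np.float32(74.12601))
carton_1_c 0.97 [234, 128] [ 0.6044 -0.3315  0.02  ]
reagent 0.67 [284, 40] [ 0.5191 -0.2432 -0.    ]
jar 0.67 [312, 204] [ 0.7369 -0.2583  0.    ]
beaker 0.65 [235, 129] [ 0.6057 -0.3337  0.    ]
beaker 0.56 [492, 178] [ 0.7682 -0.0078  0.    ]
```

View pics/w4.png

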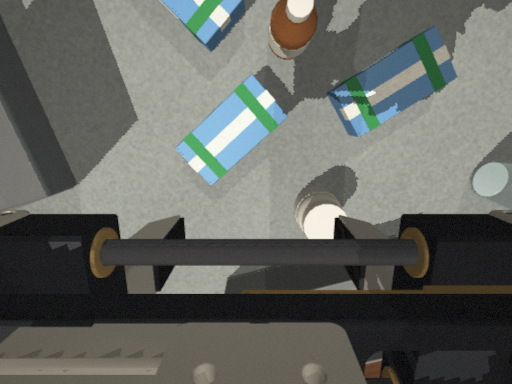

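B (at 235,128) and A (at 393,85) measure well here. C needs a closer look, and it goes first as the crosswise carton because it needs the least turning. I'll roll and translate so the camera is over C.

```bash
cat >> h.py <<'E'
T0=np.array([.5327,.1836]); UX=np.array([np.cos(np.radians(-79.3)),np.sin(np.radians(-79.3))]); UY=np.array([-UX[1],UX[0]])
def tray(x,y): return T0+x*UX+y*UY
def totray(p): return np.array([(p-T0)@UX,(p-T0)@UY])*1000
def go(x,y,z,psi):
    "print shift in tool axes to reach TCP x,y,z with tool-x heading psi deg"
    s=arm.observe(); M=R.from_rotvec(s['ee_rot']).as_matrix(); p=np.degrees(np.arctan2(M[1,0],M[0,0]))
    print('shift',np.round((np.array([x,y,z])-s['position'])@M,4),'roll',round(np.radians((p-psi+180)%360-180),4),'psi',round(p,2),'j7',round(s['joints'][6],2),'pos',np.round(s['position'],4),'t',s['clock'])
E
python3 -m inch '.045 -.022 0 .15 .09;.09 -.044 0 .3 .09;.135 -.066 0 .45 .09;.18 -.088 0 .6 .09;.225 -.11 0 .75 .09'
python3 -m inch '.013 -.038 0 .15 .09;.013 -.038 0 .3 .09;.013 -.038 0 .45 .09;.013 -.038 0 .6 .09;.013 -.038 0 .75 .09'
python3 -m inch '0 0 0 .15 .09;0 0 0 .3 .09;0 0 0 .45 .09;0 0 0 .6 .09;0 0 0 .75 .09'
python3 -m inch '0 0 0 .08 .09;0 0 0 .08 .09;0 0 0 .08 .09'
python3 - <<'E'
from h import *
a=save('wrist','w5.png')
for r in fit(a,(95,90,50),(118,255,255),.04,k=15): print('blue',r); 
print(arm.get_calibration('wrist')['pose'][:3,3]); go(.4365,-.3352,.25,30.5)
E
```

```text
clock: 5.6
position: [0.4165, -0.3619, 0.4051]
ee_rot: [1.554, 2.729, 0.001]
force: [-0.5, -0.1, 1.0]
width: 0.981
gripper_force: 0.0
clock: 6.1
position: [0.3792, -0.3703, 0.4051]
ee_rot: [2.446, 1.971, 0.002]
force: [0.2, 0.6, 0.8]
width: 0.976
gripper_force: 0.0
clock: 6.6
position: [0.3794, -0.3702, 0.405]
ee_rot: [-2.998, -0.938, -0.002]
force: [0.2, 0.4, 0.0]
width: 0.98
gripper_force: 0.0
clock: 6.9
position: [0.3796, -0.3703, 0.4048]
ee_rot: [-3.03, -0.831, -0.001]
force: [-0.1, 0.6, 0.4]
width: 0.982
gripper_force: 0.0
blue (array([ 0.43596974, -0.34064376], dtype=float32), np.float32(0.12595859), np.float32(0.0627324), np.float32(30.71643))
blue (array([ 0.57627404, -0.35222214], dtype=float32), np.float32(0.12752186), np.float32(0.024202518), np.float32(120.663445))
[ 0.43709795 -0.33630662  0.38394497]
shift [ 0.0669 -0.0012  0.1549] roll 0.003 psi 30.67 j7 0.08 pos [ 0.3795 -0.3704  0.4048] t 6.95
```

```bash
python3 -m inch '.032 .002 .03 0 .0918;.064 .003 .07 0 .0918;.064 .003 .11 0 .0918;.064 .003 .15 0 .0918;.064 .003 .18 0 .0918'
python3 -m inch '0 0 .018 0 .0918;0 0 .036 0 .0918;0 0 .036 0 .0918'
python3 -m inch '0 0 0 0 .06;0 0 0 0 .055;0 0 0 0 .055;0 0 0 0 .055;0 0 0 0 .055' 20
python3 -m inch '0 0 0 0 .055;0 0 -.02 0 .055;0 0 -.06 0 .055;0 0 -.1 0 .055;0 0 -.14 0 .055'
python3 -c "
from h import *
c=tray(-.064,0);print(c);go(c[0],c[1],.33,10.7)"
```

```text
clock: 7.45
position: [0.4361, -0.3399, 0.2225]
ee_rot: [-3.028, -0.831, 0.001]
force: [-0.2, -0.6, -0.1]
width: 0.999
gripper_force: 0.0
clock: 7.75
position: [0.4357, -0.34, 0.187]
ee_rot: [-3.027, -0.828, 0.003]
force: [0.3, -0.6, -1.0]
width: 0.997
gripper_force: 0.0
clock: 8.25
position: [0.4365, -0.3406, 0.1894]
ee_rot: [3.03, 0.827, 0.001]
force: [-0.6, 2.6, 6.7]
width: 0.693
gripper_force: 20.0
clock: 8.75
position: [0.4359, -0.3404, 0.33]
ee_rot: [-3.03, -0.826, 0.001]
force: [0.7, -0.9, -2.7]
width: 0.701
gripper_force: 20.0
[0.52081734 0.24648722]
shift [ 3.711e-01 -4.625e-01  2.000e-04] roll 0.3457 psi 30.51 j7 0.07 pos [ 0.4359 -0.3404  0.33  ] t 8.75
```

C is gripped (opening 64 mm). I'll carry it to the crosswise slot.

```bash
python3 -m inch '.02 -.025 0 0 .055;.05 -.062 0 0 .055;.085 -.106 0 0 .055;.12 -.15 0 0 .055;.155 -.193 0 0 .055'
python3 -m inch '.031 -.0385 0 0 .055;.062 -.077 0 0 .055;.093 -.1155 0 0 .055;.124 -.154 0 0 .055;.155 -.193 0 0 .055'
python3 -m inch '.03 -.0385 0 .12 .055;.05 -.0625 0 .24 .055;.061 -.0765 0 .346 .055;.061 -.0765 0 .346 .055;.061 -.0765 0 .346 .055'
python3 - <<'E'
from h import *
c=tray(-.064,0); go(c[0],c[1],.235,10.7)
a=save('wrist','w6.png')
for s in (60,80): print(fit(a,(6,s,40),(22,255,255),.046,k=13))
print(arm.get_calibration('wrist')['pose'][:3,3],[totray(c) for c,_,_,_ in fit(a,(95,90,50),(118,255,255),.182,k=15)])
E
```

```text
clock: 9.25
position: [0.4688, -0.1114, 0.3288]
ee_rot: [-3.03, -0.826, -0.0]
force: [1.2, 0.8, -2.2]
width: 0.697
gripper_force: 20.0
clock: 9.75
position: [0.5043, 0.1338, 0.3288]
ee_rot: [-3.03, -0.827, -0.0]
force: [1.8, 0.7, -1.9]
width: 0.695
gripper_force: 20.0
clock: 10.25
position: [0.518, 0.2283, 0.3284]
ee_rot: [3.126, 0.296, -0.001]
force: [-0.6, -0.6, -1.3]
width: 0.696
gripper_force: 20.0
shift [ 0.0062 -0.0175  0.0934] roll 0.0022 psi 10.83 j7 -1.2 pos [0.518  0.2283 0.3284] t 10.25
[(array([0.4591794 , 0.12347585], dtype=float32), np.float32(0.32034642), np.float32(0.07537547), np.float32(100.68102)), (array([0.43050426, 0.32738364], dtype=float32), np.float32(0.058022268), np.float32(0.020410562), np.float32(1.9942877)), (array([0.5489868 , 0.09989177], dtype=float32), np.float32(0.06496383), np.float32(0.023232874), np.float32(10.507111)), (array([0.6030611 , 0.11010935], dtype=float32), np.float32(0.02318327), np.float32(0.014175451), np.float32(100.72652)), (array([0.55328375, 0.14850338], dtype=float32), np.float32(0.09771703), np.float32(0.03838738), np.float32(
[... 790 characters left out ...]
2), np.float32(0.022602988), np.float32(0.014175314), np.float32(100.73005)), (array([0.5898179 , 0.15567127], dtype=float32), np.float32(0.037965175), np.float32(0.023231162), np.float32(100.73055)), (array([0.58544075, 0.2246431 ], dtype=float32), np.float32(0.06816897), np.float32(0.006150714), np.float32(100.7289)), (array([0.59915173, 0.42366084], dtype=float32), np.float32(0.1117193), np.float32(0.040319383), np.float32(168.34692))]
[0.58382456 0.24001475 0.30771589] [array([-25.88089821, -17.46593342]), array([-64.70056134, -17.74654087]), array([-25.88144987,  16.62538776]), array([-64.77781367,  16.62168536]), array([-25.98845213,  50.98030958]), array([-64.74887743,  50.96505496])]
```

View pics/w6.png

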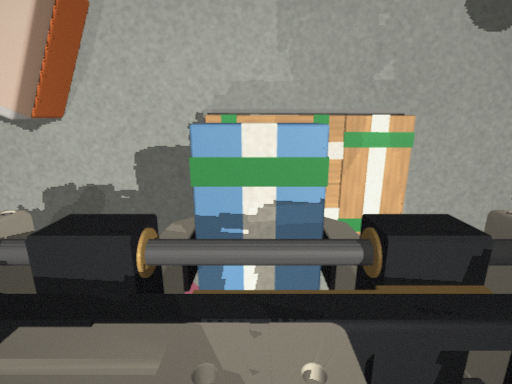

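The held blue carton lies over the left part of the block, with the visible block edges at column 413 (tray +x end) and row 114 (+y side). The arm stopped about 18 mm short, so I'll make that up and lower it.

```bash
python3 - <<'E'
from h import *
print(totray(ray('wrist',[[413,130]],.046)[0,:2]),totray(ray('wrist',[[370,114.5]],.046)[0,:2]))
E
python3 -m inch '.006 -.0175 .02 .002 .055;.006 -.0175 .05 .002 .055;.006 -.0175 .07 .002 .055;.006 -.0175 .07 .002 .055;.006 -.0175 .07 .002 .055'
python3 -c "
from h import *
c=tray(-.064,0);go(c[0],c[1],.235,10.7)"
```

```text
[95.36774787 50.20349958] [54.64346901 63.87237528]
clock: 10.8
position: [0.5213, 0.2455, 0.2595]
ee_rot: [3.128, 0.288, 0.0]
force: [0.7, -0.1, -1.6]
width: 0.699
gripper_force: 20.0
shift [-0.0003 -0.001   0.0245] roll -0.0034 psi 10.51 j7 -1.16 pos [0.5213 0.2455 0.2595] t 10.8
```

```bash
python3 -m inch '0 -.001 .012 -.003 .055;0 -.001 .02 -.003 .055;0 -.001 .0235 -.003 .055;0 -.001 .0235 -.003 .055'
python3 -m inch '0 0 0 0 .076;0 0 0 0 .076;0 0 -.01 0 .076;0 0 -.045 0 .076;0 0 -.085 0 .076'
python3 -m inch '-.04 0 -.03 0 .09;-.08 0 -.06 0 .09;-.08 0 -.06 0 .09;-.08 0 -.06 0 .09'
python3 - <<'E'
from h import *
a=save('wrist','w7.png')
for c,l,w,h in fit(a,(95,90,50),(118,255,255),.086,k=21): print('blue',totray(c),l,w,h)
print(totray(ray('wrist',[[258,120]],.086)[0,:2])); go(.6086,-.3344,.33,116)
E
```

```text
clock: 11.2
position: [0.5208, 0.2478, 0.2351]
ee_rot: [-3.127, -0.295, 0.0]
force: [-0.7, 0.3, -1.6]
width: 0.693
gripper_force: 20.0
clock: 11.7
position: [0.5204, 0.2476, 0.3211]
ee_rot: [3.127, 0.293, -0.003]
force: [-0.1, 1.4, 0.8]
width: 0.826
gripper_force: 0.0
clock: 12.1
position: [0.4417, 0.2334, 0.3813]
ee_rot: [-3.125, -0.297, -0.002]
force: [0.9, -0.4, -0.8]
width: 0.975
gripper_force: 0.0
blue [-63.71964464  -0.18138666] 0.12618923 0.062422052 10.526911
[-66.88869244 -14.07434589]
shift [0.0568 0.5888 0.05  ] roll -1.8359 psi 10.81 j7 -1.35 pos [0.4423 0.2333 0.3807] t 12.15
```

The crosswise carton sits at (−63.7, −0.2) mm in tray axes. Next is carton A.

```bash
python3 -m inch '.01 .045 -.005 -.15 .09;.02 .09 -.01 -.3 .09;.03 .135 -.02 -.45 .09;.04 .18 -.025 -.6 .09;.05 .225 -.025 -.75 .09'
python3 -c "
from h import *
go(.6254,-.1985,.405,106)"
```

```text
clock: 12.65
position: [0.5348, 0.0185, 0.4054]
ee_rot: [2.798, 1.426, 0.001]
force: [1.7, 0.7, -0.7]
width: 0.981
gripper_force: 0.0
shift [-0.1223  0.2008  0.0006] roll -0.9076 psi 54.0 j7 -0.35 pos [0.5348 0.0185 0.4054] t 12.65
```

```bash
python3 -m inch '-.0245 .04 0 -.15 .09;-.049 .08 0 -.3 .09;-.0735 .12 0 -.45 .09;-.098 .16 0 -.6 .09;-.1223 .2008 0 -.75 .09'
python3 -m inch '0 0 0 -.15 .09;0 0 0 -.157 .09;0 0 0 -.157 .09'
python3 - <<'E'
from h import *
a=save('wrist','w8.png')
for r in fit(a,(95,90,50),(118,255,255),.04,k=17): print('blue',r); 
print(arm.get_calibration('wrist')['pose'][:3,3]); go(.6075,-.136,.19,106)
E
```

```text
clock: 13.15
position: [0.6236, -0.1997, 0.4037]
ee_rot: [-2.082, -2.351, 0.001]
force: [-0.0, 1.3, 0.2]
width: 0.981
gripper_force: 0.0
clock: 13.45
position: [0.623, -0.1966, 0.404]
ee_rot: [-1.902, -2.498, -0.0]
force: [-0.7, 0.5, -0.3]
width: 0.978
gripper_force: 0.0
blue (array([ 0.6175245, -0.3463993], dtype=float32), np.float32(0.06546864), np.float32(0.04433806), np.float32(26.090616))
blue (array([ 0.5850414 , -0.27853397], dtype=float32), np.float32(0.0666108), np.float32(0.028526518), np.float32(23.639977))
blue (array([ 0.6081744 , -0.13590088], dtype=float32), np.float32(0.12633994), np.float32(0.06277073), np.float32(106.048935))
[ 0.60553561 -0.13140256  0.38346556]
shift [0.0614 0.0011 0.2144] roll -0.0088 psi 105.5 j7 0.81 pos [ 0.6231 -0.1957  0.4043] t 13.5
```

```bash
python3 -m inch '.03 .001 .03 -.0095 .0918;.0613 .0018 .07 -.0095 .0918;.0613 .0018 .11 -.0095 .0918;.0613 .0018 .15 -.0095 .0918;.0613 .0018 .18 -.0095 .0918'
python3 -m inch '0 0 .018 0 .0918;0 0 .0355 0 .0918;0 0 .0355 0 .0918'
python3 -m inch '0 0 0 0 .06;0 0 0 0 .055;0 0 0 0 .055;0 0 0 0 .055;0 0 0 0 .055' 20
python3 -m inch '0 0 0 0 .055;0 0 -.02 0 .055;0 0 -.06 0 .055;0 0 -.1 0 .055;0 0 -.14 0 .055'
python3 -c "
from h import *
c=tray(.034,.035);print(c);go(c[0],c[1],.33,100.7)"
```

```text
clock: 14.0
position: [0.6075, -0.1343, 0.2229]
ee_rot: [-1.885, -2.511, 0.001]
force: [-0.0, 0.4, 0.4]
width: 1.001
gripper_force: 0.0
clock: 14.3
position: [0.6072, -0.1348, 0.1874]
ee_rot: [-1.884, -2.509, 0.003]
force: [0.1, -0.1, -0.8]
width: 1.0
gripper_force: 0.0
clock: 14.8
position: [0.6081, -0.1368, 0.1905]
ee_rot: [1.885, 2.512, 0.001]
force: [-1.8, 1.2, 7.7]
width: 0.694
gripper_force: 20.0
clock: 15.3
position: [0.6076, -0.1367, 0.3309]
ee_rot: [-1.885, -2.512, 0.001]
force: [0.1, -0.1, -2.6]
width: 0.696
gripper_force: 20.0
[0.57340411 0.1566895 ]
shift [0.2913 0.0491 0.001 ] roll 0.0963 psi 106.21 j7 0.77 pos [ 0.6076 -0.1367  0.3309] t 15.3
```

```bash
python3 -m inch '.03 .005 0 0 .055;.07 .012 0 0 .055;.115 .02 0 0 .055;.16 .028 0 0 .055;.205 .035 0 0 .055'
python3 -m inch '.04 .006 0 .05 .055;.075 .012 0 .096 .055;.086 .014 0 .096 .055;.086 .014 0 .096 .055;.086 .014 0.03 .096 .055'
python3 -c "
from h import *
c=tray(.034,.035);print(c);go(c[0],c[1],.2355,100.7)"
```

```text
clock: 15.8
position: [0.5836, 0.0716, 0.3296]
ee_rot: [-1.886, -2.512, -0.0]
force: [0.0, 0.1, -2.3]
width: 0.694
gripper_force: 20.0
clock: 16.3
position: [0.5754, 0.1551, 0.3026]
ee_rot: [2.001, 2.416, 0.008]
force: [1.1, -0.7, -2.0]
width: 0.697
gripper_force: 20.0
[0.57340411 0.1566895 ]
shift [ 0.0019 -0.0021  0.0671] roll 0.0004 psi 100.72 j7 0.23 pos [0.5754 0.1551 0.3026] t 16.3
```

```bash
python3 -m inch '.001 -.001 .03 0 .055;.001 -.001 .045 0 .055;.001 -.001 .045 0 .055;.001 -.001 .045 0 .055'
python3 -c "
from h import *
c=tray(.034,.035);print(c);go(c[0],c[1],.2355,100.7)"
```

```text
clock: 16.7
position: [0.5731, 0.156, 0.2555]
ee_rot: [2.005, 2.417, 0.0]
force: [0.6, 0.5, -2.0]
width: 0.693
gripper_force: 20.0
[0.57340411 0.1566895 ]
shift [0.0007 0.0004 0.02  ] roll -0.0008 psi 100.65 j7 0.26 pos [0.5731 0.156  0.2555] t 16.7
```

```bash
python3 -m inch '0 0 .012 0 .055;0 0 .018 0 .055;0 0 .0195 0 .055;0 0 .0195 0 .055'
python3 -m inch '0 0 0 0 .076;0 0 0 0 .076;0 0 -.01 0 .076;0 0 -.045 0 .076;0 0 -.085 0 .076'
python3 -m inch '-.04 0 -.03 0 .09;-.07 0 -.07 0 .09;-.07 0 -.085 0 .09;-.07 0 -.085 0 .09'
python3 - <<'E'
from h import *
a=save('wrist','w9.png')
for c,l,w,h in fit(a,(95,90,50),(118,255,255),.086,k=11): print('blue',totray(c),l,w,h)
print('cam',totray(arm.get_calibration('wrist')['pose'][:2,3])); go(.6371,-.3925,.405,116)
E
```

```text
clock: 17.1
position: [0.5728, 0.1571, 0.236]
ee_rot: [2.004, 2.42, 0.002]
force: [-3.3, -1.1, 5.1]
width: 0.698
gripper_force: 20.0
clock: 17.6
position: [0.5721, 0.157, 0.3208]
ee_rot: [-2.004, -2.419, 0.004]
force: [0.6, 0.6, -0.6]
width: 0.824
gripper_force: 0.0
clock: 18.0
position: [0.5863, 0.0867, 0.4088]
ee_rot: [2.005, 2.415, 0.007]
force: [0.4, -0.1, -0.7]
width: 0.98
gripper_force: 0.0
blue [31.77336963 54.53826631] 0.06778171 0.021535521 101.09832
blue [31.76027235 13.96437331] 0.06778887 0.022451276 100.1826
blue [-36.70635617  -0.10875037] 0.06936138 0.037889846 10.710895
blue [-40.7536951  -51.92842799] 0.030122828 0.020014677 101.90158
blue [-37.112486    54.11233453] 0.038816445 0.021641148 101.09763
cam [37.1220008  34.73107472]
shift [-0.4816 -0.0388  0.0013] roll -0.267 psi 100.7 j7 0.26 pos [0.5857 0.088  0.4067] t 18.05
```

View pics/w9.png

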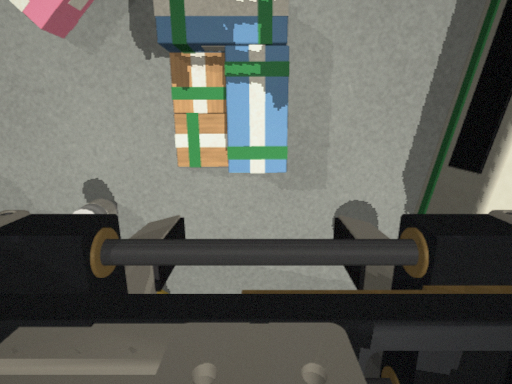

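```bash
python3 - <<'E'
from h import *
for p in [(258,173),(258,44),(228,120),(288,120),(190,46)]: print(p,totray(ray('wrist',[p],.086)[0,:2]))
E
python3 -m inch '-.045 -.004 0 0 .09;-.09 -.008 0 0 .09;-.135 -.012 0 0 .09;-.18 -.016 0 0 .09;-.225 -.02 0 0 .09'
python3 -m inch '-.045 -.004 0 0 .09;-.09 -.008 0 0 .09;-.135 -.012 0 0 .09;-.18 -.016 0 0 .09;-.225 -.02 0 0 .09'
python3 -m inch '-.03 0 0 -.13 .09;-.03 0 0 -.267 .09;-.03 0 0 -.267 .09;-.03 0 0 -.267 .09'
python3 - <<'E'
from h import *
a=save('wrist','w10.png')
for r in fit(a,(95,90,50),(118,255,255),.04,k=17): print('blue',r); 
print(arm.get_calibration('wrist')['pose'][:3,3]); go(.6086,-.3344,.1885,116)
E
```

```text
(258, 173) [94.72667718 34.41424082]
(258, 44) [-33.06265948  34.54705331]
(228, 120) [38.78010409  3.32611312]
(288, 120) [38.79523227 65.63350309]
(190, 46) [-31.26566201 -31.80548539]
clock: 18.55
position: [0.6077, -0.1369, 0.4039]
ee_rot: [-2.0, -2.42, 0.001]
force: [0.5, -0.9, 0.5]
width: 0.983
gripper_force: 0.0
clock: 19.05
position: [0.6306, -0.3617, 0.4034]
ee_rot: [-2.0, -2.419, -0.0]
force: [1.1, 0.4, 0.6]
width: 0.978
gripper_force: 0.0
clock: 19.45
position: [0.6362, -0.3894, 0.404]
ee_rot: [-1.666, -2.661, -0.002]
force: [0.1, 0.1, 0.3]
width: 0.981
gripper_force: 0.0
blue (array([ 0.6092432 , -0.33571208], dtype=float32), np.float32(0.12535883), np.float32(0.06241004), np.float32(115.93422))
[ 0.60746478 -0.32909702  0.38353377]
shift [ 0.061 -0.001  0.216] roll -0.0012 psi 115.93 j7 1.22 pos [ 0.6363 -0.3891  0.4044] t 19.5
```

```bash
python3 -m inch '.03 -.001 .03 0 .0918;.0596 -.001 .07 0 .0918;.0596 -.001 .11 0 .0918;.0596 -.001 .15 0 .0918;.0596 -.001 .18 0 .0918'
python3 -m inch '0 0 .018 0 .0918;0 0 .0355 0 .0918;0 0 .0355 0 .0918'
python3 -m inch '0 0 0 0 .06;0 0 0 0 .055;0 0 0 0 .055;0 0 0 0 .055;0 0 0 0 .055' 20
python3 -m inch '0 0 0 0 .055;0 0 -.02 0 .055;0 0 -.06 0 .055;0 0 -.1 0 .055;0 0 -.14 0 .055'
python3 -c "
from h import *
c=tray(.034,-.053);print(c);go(c[0],c[1],.33,100.7)"
```

```text
clock: 20.0
position: [0.6087, -0.335, 0.2229]
ee_rot: [-1.664, -2.662, -0.001]
force: [-0.0, 0.6, 0.1]
width: 1.001
gripper_force: 0.0
clock: 20.3
position: [0.6084, -0.3367, 0.1879]
ee_rot: [-1.663, -2.662, 0.0]
force: [0.4, -0.5, -0.7]
width: 1.002
gripper_force: 0.0
clock: 20.8
position: [0.6089, -0.3378, 0.1907]
ee_rot: [1.663, 2.664, 0.0]
force: [-0.8, 1.0, 5.3]
width: 0.698
gripper_force: 20.0
clock: 21.3
position: [0.6083, -0.3374, 0.3308]
ee_rot: [-1.664, -2.664, 0.0]
force: [0.1, 0.3, -2.0]
width: 0.696
gripper_force: 20.0
[0.48693419 0.14035083]
shift [0.4826 0.1005 0.0011] roll 0.2674 psi 116.02 j7 1.22 pos [ 0.6083 -0.3374  0.3308] t 21.3
```

```bash
python3 -m inch '.03 .006 0 0 .055;.07 .015 0 0 .055;.11 .023 0 0 .055;.15 .031 0 0 .055;.19 .04 0 0 .055'
python3 -m inch '.042 .009 0 0 .055;.084 .018 0 0 .055;.126 .026 0 0 .055;.168 .035 0 0 .055;.21 .044 0 0 .055'
python3 -m inch '.04 .008 0 .13 .055;.07 .0145 0 .267 .055;.083 .0165 0 .267 .055;.083 .0165 0 .267 .055;.083 .0165 0 .267 .055'
python3 -c "
from h import *
c=tray(.034,-.053);print(c);go(c[0],c[1],.2555,100.7)"
```

```text
clock: 21.8
position: [0.5602, -0.1478, 0.3295]
ee_rot: [-1.664, -2.664, -0.0]
force: [1.3, 0.4, -1.7]
width: 0.698
gripper_force: 20.0
clock: 22.3
position: [0.5076, 0.0602, 0.3298]
ee_rot: [-1.664, -2.664, -0.0]
force: [1.5, 0.7, -2.8]
width: 0.694
gripper_force: 20.0
clock: 22.8
position: [0.4871, 0.1395, 0.3298]
ee_rot: [2.002, 2.421, -0.0]
force: [0.2, -1.1, -2.0]
width: 0.698
gripper_force: 20.0
[0.48693419 0.14035083]
shift [0.0009 0.     0.0743] roll 0.0021 psi 100.82 j7 0.15 pos [0.4871 0.1395 0.3298] t 22.8
```

```bash
python3 -m inch '.001 0 .03 .002 .055;.001 0 .06 .002 .055;.001 0 .074 .002 .055;.001 0 .074 .002 .055'
python3 -m inch '0 0 .012 0 .055;0 0 .018 0 .055;0 0 .0195 0 .055;0 0 .0195 0 .055'
python3 -m inch '0 0 0 0 .07;0 0 0 0 .07;0 0 -.006 0 .07;0 0 -.04 0 .07;0 0 -.085 0 .07'
python3 -m inch '-.04 0 -.03 0 .07;-.07 .02 -.07 0 .07;-.07 .04 -.085 0 .07;-.07 .04 -.085 0 .07'
python3 - <<'E'
from h import *
a=save('wrist','w11.png')
for c,l,w,h in fit(a,(95,90,50),(118,255,255),.086,k=9): print('blue',totray(c),l,w,h)
print('cam',totray(arm.get_calibration('wrist')['pose'][:2,3])); go(.6371,-.3925,.405,116)
E
```

```text
clock: 23.2
position: [0.4865, 0.1398, 0.2545]
ee_rot: [-2.008, -2.415, 0.005]
force: [0.2, 0.1, -2.4]
width: 0.699
gripper_force: 20.0
clock: 23.6
position: [0.4869, 0.1413, 0.2366]
ee_rot: [2.006, 2.417, 0.001]
force: [-0.2, -1.2, -1.1]
width: 0.698
gripper_force: 20.0
clock: 24.1
position: [0.486, 0.1414, 0.3214]
ee_rot: [-2.006, -2.417, 0.006]
force: [0.6, 1.7, 0.2]
width: 0.763
gripper_force: 0.0
clock: 24.5
position: [0.5416, 0.0793, 0.4098]
ee_rot: [2.005, 2.413, 0.009]
force: [0.4, -0.1, -0.4]
width: 0.763
gripper_force: 0.0
blue [32.63614313 52.19265981] 0.06806035 0.021783704 100.81784
blue [32.54859765 12.02669505] 0.068040915 0.023213655 100.82209
blue [ 30.9262271  -33.93254418] 0.06880976 0.022709187 101.0196
blue [ 30.88837801 -73.99216115] 0.068735294 0.022064818 100.62572
blue [-36.01384642  51.47976595] 0.03872765 0.02082955 103.27853
blue [-36.29236866  -6.28038691] 0.07787065 0.03806448 10.59883
blue [-34.76941897 -65.04988263] 0.049722623 0.024615733 59.284073
cam [ 36.64598964 -11.7111287 ]
shift [-0.4822  0.0088  0.0027] roll -0.2689 psi 100.59 j7 0.24 pos [0.5399 0.0798 0.4077] t 24.55
```

View pics/w11.png

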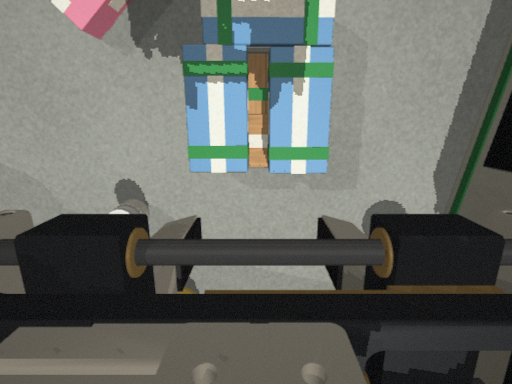

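L is at (32.6, 32) and R at about (31, −54), with a gap of about 22 mm at columns 247–270. I'll turn the gripper so the two fingertips form a bar along R's outer side, then push +y.

```bash
python3 -m inch '0 0 0 .15 .06;0 0 0 .3 .06;0 0 0 .45 .06;0 0 0 .6 .06;0 0 0 .75 .06'
python3 -m inch '0 0 0 .15 .06;0 0 0 .3 .06;0 0 0 .45 .06;0 0 0 .6 .06;0 0 0 .75 .06'
python3 -m inch '0 0 0 .068 .06;0 0 0 .068 .06;0 0 0 .068 .06'
python3 -c "
from h import *
c=tray(.032,-.110);print(c);go(c[0],c[1],.238,10.7)"
```

```text
clock: 25.05
position: [0.5377, 0.0806, 0.4052]
ee_rot: [-2.755, -1.507, 0.003]
force: [-0.1, -0.7, -0.9]
width: 0.653
gripper_force: 0.0
clock: 25.55
position: [0.5378, 0.0806, 0.4052]
ee_rot: [-3.116, -0.392, 0.004]
force: [-0.6, -0.1, 0.3]
width: 0.654
gripper_force: 0.0
clock: 25.85
position: [0.5383, 0.0805, 0.4055]
ee_rot: [3.127, 0.299, -0.002]
force: [-0.2, -0.2, 0.8]
width: 0.65
gripper_force: 0.0
[0.43055392 0.13173306]
shift [-0.0958 -0.0707  0.1677] roll 0.0041 psi 10.94 j7 -1.06 pos [0.5383 0.0805 0.4055] t 25.85
```

```bash
python3 -m inch '-.032 -.0236 0 .004 .06;-.064 -.047 .02 .004 .06;-.0958 -.0707 .05 .004 .06;-.0958 -.0707 .09 .004 .06;-.0958 -.0707 .13 .004 .06'
python3 -m inch '0 0 .02 0 .06;0 0 .0375 0 .06;0 0 .0375 0 .06'
python3 - <<'E'
from h import *
c=tray(.032,-.110);go(c[0],c[1],.238,10.7)
a=save('wrist','w12.png')
E
```

```text
clock: 26.35
position: [0.4298, 0.1341, 0.2751]
ee_rot: [-3.125, -0.302, 0.0]
force: [0.9, 0.9, 0.8]
width: 0.654
gripper_force: 0.0
clock: 26.65
position: [0.4305, 0.1314, 0.2372]
ee_rot: [3.127, 0.291, -0.005]
force: [-0.3, 0.3, 0.5]
width: 0.648
gripper_force: 0.0
shift [ 0.0001 -0.0003 -0.0008] roll -0.0009 psi 10.65 j7 -1.01 pos [0.4305 0.1314 0.2372] t 26.65
```

View pics/w12.png

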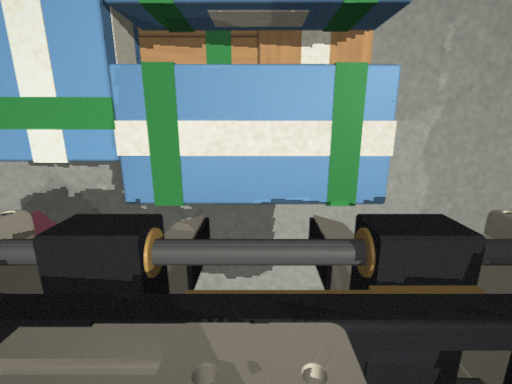

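R (columns 112–397, rows 65–205) lies ahead of the fingers, with its left end at the crosswise carton. I'll push gently, with pauses for measurement.

```bash
python3 -m inch '.006 0 0 0 .06;.011 0 0 0 .06;.016 0 0 0 .06;.02 0 0 0 .06;.024 0 0 0 .06'
python3 -m inch '.003 0 0 0 .06;.006 0 0 0 .06;.006 0 0 0 .06'
cat > m.py <<'E'
from h import *
import sys
a=arm.get_image('wrist'); hsv=cv2.cvtColor(a,cv2.COLOR_RGB2HSV)
for c,l,w,h in fit(a,(95,90,50),(118,255,255),.086,k=3,minarea=150): print('blue',np.round(totray(c),1),np.round([l*1000,w*1000],1),round(float(h),1))
s=arm.observe(); print('tcp',totray(s['position'][:2]),s['position'][2],s['clock'],s['force'])
E
python3 m.py
```

```text
clock: 27.2
position: [0.4555, 0.1361, 0.2389]
ee_rot: [-3.128, -0.289, 0.0]
force: [-2.4, 0.2, 0.8]
width: 0.653
gripper_force: 0.7
clock: 27.5
position: [0.4616, 0.1372, 0.2387]
ee_rot: [3.128, 0.289, 0.001]
force: [0.1, -0.1, -0.1]
width: 0.655
gripper_force: 0.0
blue [-84.3 -55.9] [22.4 13.6] 100.5
blue [ 87. -55.] [21.8 13.8] 10.5
blue [ 31.1 -55.4] [69.4 22.9] 100.5
blue [-37.  -50.7] [38.4 13.8] 100.5
blue [ 87.1 -15.8] [22.9 13.9] 10.5
blue [ 31.2 -15.6] [69.4 22.9] 100.5
blue [85.7 12.5] [26.  19.4] 10.5
blue [32.5 12.4] [69.5 26.5] 100.5
blue [-33.3  -0. ] [68.9 45.6] 10.6
blue [-74.2  -1.7] [71.  17.2] 177.6
tcp [ 32.42582544 -78.66803839] 0.23874582953453577 27.55 [ 0.79993262 -0.40769377  0.04722895]
```

```bash
python3 -m inch '.002 0 0 0 .06;.0035 0 0 0 .06;.0035 0 0 0 .06'
python3 m.py
python3 -m inch '-.01 0 0 0 .06;-.02 0 0 0 .06;-.03 0 -.03 0 .06;-.03 0 -.07 0 .06;-.03 0 -.12 0 .06'
python3 - <<'E'
from h import *
c=tray(.032,-.055); go(c[0],c[1],.405,10.7)
E
```

```text
clock: 27.85
position: [0.4647, 0.1378, 0.2387]
ee_rot: [3.128, 0.289, 0.0]
force: [0.5, -0.6, 0.5]
width: 0.652
gripper_force: 0.0
blue [-84.4 -55.5] [22.6 13.2] 100.5
blue [ 86.9 -52.2] [21.8 13.8] 10.5
blue [ 31.  -52.3] [69.4 22.4] 100.5
blue [-37.1 -47.6] [38.4 13.3] 100.5
blue [ 87.  -12.5] [22.9 13.8] 10.5
blue [86.4 13. ] [25.5 17.9] 10.5
blue [31.8  1.1] [70.8 49.7] 100.5
blue [-34.8   0.1] [69.3 42.7] 10.6
blue [-74.8  -1.5] [71.7 17.7] 177.6
tcp [ 32.40689171 -75.32188082] 0.23876974703898168 27.9 [ 0.63154984 -0.0393112   0.09318778]
clock: 28.4
position: [0.4332, 0.1317, 0.3588]
ee_rot: [3.128, 0.288, -0.006]
force: [1.2, 2.8, 0.1]
width: 0.654
gripper_force: 0.0
shift [ 0.0522 -0.0007 -0.0464] roll -0.0034 psi 10.51 j7 -1.23 pos [0.4332 0.1317 0.3588] t 28.4
```

```bash
python3 -m inch '.03 -.03 -.04 0 .08;.04 -.03 -.06 0 .08;.04 -.03 -.06 0 .08;.04 -.03 -.06 0 .08'
python3 m.py; python3 - <<'E'
from h import *
a=save('wrist','w13.png')
for q in ['carton_1_c','low_left_c']:
  for d in arm.place_of('wrist',q):
    r,c=d['point']; print(q,round(d['conf'],2),[round(c),round(r)],totray(ray('wrist',[[c,r]],.066)[0,:2]))
print(fitroi(a,(95,90,50),(118,255,255),.086,(100,0,420,212))); X=fitroi(a,(95,90,50),(118,255,255),.086,(100,0,420,212))[0]; print(totray(X))
E
```

```text
clock: 28.8
position: [0.4682, 0.1687, 0.4183]
ee_rot: [-3.127, -0.289, 0.001]
force: [-0.4, -0.3, -0.2]
width: 0.871
gripper_force: 0.0
blue [-84. -57.] [22.4 12.6] 100.5
blue [ 87.8 -54.3] [21.6 13.5] 10.5
blue [ 31.7 -54.1] [69.1 21.6] 100.5
blue [-36.1 -53.9] [37.6 21.6] 100.5
blue [ 87.9 -14.1] [21.3 13.8] 10.5
blue [89.4 12.4] [21.4 13.6] 10.5
blue [32.6 -0.7] [70.3 47.9] 100.5
blue [-35.5  -1.5] [67.8 38.8] 10.3
blue [-83.7  -1.3] [67.8 22.4] 10.4
blue [-83.3  54.8] [21.9 13.3] 100.5
blue [-35.4  52.6] [38.4 20.9] 100.5
blue [89.4 52.7] [21.9 13.6] 10.7
blue [33.4 52.9] [68.8 21.8] 100.5
tcp [  2.80510232 -66.55961006] 0.41777707336013675 28.85 [0.20247485 0.3155653  0.21971307]
carton_1_c 0.73 [284, 145] [ 32.51754192 -31.12418202]
(array([0.534322  , 0.18445796], dtype=float32), np.float32(0.19122882), np.float32(0.1282095), np.float32(100.476364))
[-0.54188467  1.75311505]
```

View pics/w13.png

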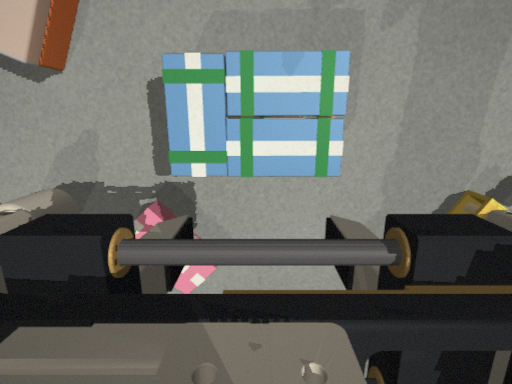

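The final picture shows a closed layer at (163–350, 51–178). It fits 191 x 128 mm with a seam of about 1 mm, the crosswise carton is at the −x end, and the arm is clear. I'm handing in.

```bash
python3 -c "
from cell import arm
print(arm.sign_off())"
```

```text
the job is handed in; nothing more can be done
None
```

The second layer is built and handed in at about 29 s of 72: the crosswise carton is at the −x end, and all three blue cartons measured within about 3 mm of target. I could not see the first layer under the blue cartons at the end; the pushes were light, and it has only 2 mm play in the tray.

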